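# Close the beetle jar with the lid that fits

### The job

Close the open beetle jar with whichever of the three loose lids fits its neck: set the lid down over the neck with its bar across the line of the neck's two ears, so that its lugs pass down through the gaps, then twist it clockwise until it is fully home, bar in line with the ears. Let go of it, and leave the other two lids lying flat on the counter.

Things in the scene. Friction and masses are not known exactly. Their poses are not given: they have to be found in the camera images.
- jar: Open, empty grey jar (90 mm wide, 80 mm high), fixed upright in a black holder, 140 mm along its x, 100 mm along y, 12 mm high. Origin on the counter on the jar's axis, z up. White neck 50 mm wide, tapering to 42 at the mouth. Two ears on the neck's +x and -x sides, 20 mm wide, reaching 34 mm from the axis, 65 to 72 mm up; a stop under each ear's clockwise end (from above).
- mouth (a point): Centre of the jar's mouth, 80 mm above its origin, axes as the jar's. The fitting lid drops on with its x axis 55 to 115 degrees (best 75) counterclockwise from the jar's x; half turns are alike. It then rests with its origin 58 mm above the jar's, 5 mm play, turning freely; a clockwise turn takes its lugs under the ears to the stops, x axes in line within about 10 degrees.
- lid_small: Small white plastic screw lid, diameter 60 mm, skirt down on the counter. Origin: centre of its underside, z up. Top face 26 mm up; on it a grip bar 12 mm thick, 44 mm long along the lid's x, 26 to 50 mm up: pinch it across. Inside the skirt's lower rim two lugs on the +x and -x sides, 16 mm wide, 4 thick, inner faces 18 mm from the axis. Too small for the neck.
- lid_mid: Middle white plastic screw lid, diameter 86 mm, skirt down on the counter. Origin: centre of its underside, z up. Top face 26 mm up; on it a grip bar 12 mm thick, 60 mm long along the lid's x, 26 to 50 mm up: pinch it across. Inside the skirt's lower rim two lugs on the +x and -x sides, 16 mm wide, 4 thick, inner faces 30 mm from the axis. Fits the jar; 40 to 77 g.
- lid_large: Large white plastic screw lid, diameter 108 mm, skirt down on the counter. Origin: centre of its underside, z up. Top face 26 mm up; on it a grip bar 12 mm thick, 76 mm long along the lid's x, 26 to 50 mm up: pinch it across. Inside the skirt's lower rim two lugs on the +x and -x sides, 16 mm wide, 4 thick, inner faces 42 mm from the axis. Too large: misses the ears.

How it is judged (in metres and radians):
On the way:
1. the fitting lid is down over the neck, its lugs in the gaps between the ears, not yet twisted home (horizontal distance between lid_mid and jar below 0.012 m and z of lid_mid in the frame of jar between 0.052 and 0.063 m and angle between lid_mid's own z axis and vertical below 0.175 rad and angle between the x axis of lid_mid and the x axis of jar, either way round above 0.6 rad), for 0.1 s.
At the end, for the whole second after the job is handed in: The middle lid is on the jar: within 12 mm of its axis, its origin 52 to 63 mm above the jar's, tilted under 10 degrees, bar within 17 degrees of the line of the ears, at rest. The small and large lids lie flat on the counter, right way up (origin below 12 mm, tilt under 10 degrees) (horizontal distance between lid_mid and jar below 0.012 m and z of lid_mid in the frame of jar between 0.052 and 0.063 m and angle between each of lid_mid, lid_small, lid_large's own z axis and vertical below 0.175 rad and angle between the x axis of lid_mid and the x axis of jar, either way round below 0.3 rad and linear speed of lid_mid below 0.02 m/s and height (world z) of each of lid_small, lid_large below 0.012 m); the robot touches nothing.
It also fails if it takes over 45 s, if anything falls off the work surface, if the arm or the gripper's body presses on something with over 40 N, if the wrist force passes 120 N, or if a joint passes its speed limit or range.

### The arm

A 7-joint arm with a two-finger parallel gripper is mounted at the origin on the work surface. World frame = base frame: x ahead of the robot, y to its left, z up, the work surface at z = 0. Lengths are in m, angles in degrees, forces in N, time in s.
With the tool pointing down it reaches from about 0.4 to 0.85 m from the base axis. Payload 10.4 kg.
Tool frame: the origin (TCP) lies at the very end of the fingers, on their centre line; the grasp point (between the pads) lies 19 mm behind it; y points along the fingers, x is the direction in which the jaws open and shut, and the axes are right-handed (so a half turn about y gives the same grasp; the last joint's range is limited). The gripper opens to 87 mm and grips with 3 to 60 N. Pads are 19 mm wide; open, the fingers measure 117 mm over their backs; the gripper's body (75 mm by 190 mm) begins 51 mm behind the grasp point.
Start: joints at [-78.644, 19.034, -3.707, 83.658, 1.238, 77.344, -5.071], TCP at [0.137, 0.61, 0.223] pointing down, gripper open.
Joint ranges: [-148.97, 148.97], [-28.65, 121.19], [-84.17, 76.75], [9.2, 138.47], [-72.65, 252.65], [3.7, 117.97], [-149.18, 149.18]. Speed limits (degrees/s): [127.2, 127.2, 159.86, 159.86, 180, 180, 180].

### API

Orientations are given as a 3x3 rotation matrix whose columns are the frame's x, y, z axes.
In Python, from rig import * gives the robot as it stands.
- The arm moves only by the tool apply_moves, never from a script. Its argument "plan" is a list of rows, each an object with "hand": the opening, from -1 (shut) to 1 (fully open); "linear": the shift along the tool's x, y, z in cm, a list of three; "angular": the turn, a rotation vector about the tool's x, y, z in rad, a list of three. A call has 1 to 20 rows; each row is the pose to reach, as a shift and turn from the pose commanded when the call began, along the tool's axes at that moment; what a row does not reach only later rows make up. A row lasts 1/8 s, in which the tool goes at most 62.5 mm and 10.7 degrees, less where a joint would pass 70% of its speed; a pose out of reach is approached as far as the arm can. A call with a gripper value outside its range is refused whole. The fingers move at their own pace and stop on an object; "force" is the grip in N (left out, the last holds). Time passes only in rows, so rows that repeat a pose let the fingers close. It gives the time, the measured TCP pose, the force and the opening at its end, in the units of the state.
- get_obs(): the state, without advancing time (a new reading comes with each control period).
- read_camera(name): name is "scene" or "top" or "wrist"; returns a dict with "color" (420x560x3 uint8, red, green, blue), "z_map" (420x560 float32, m along the optical axis (not along the pixel's ray), 0 where there is no reading), "camera_matrix" (3x3 intrinsics, pixels), "rvec" (rotation vector, rad) and "tvec" (3), from world to camera coordinates, as OpenCV has them; the wrist camera has in their place "T_tool_cam" (4x4, takes a point from camera to tool coordinates, whose origin is the TCP and whose axes are the tool frame's). Camera axes: x right, y down, z forward; pixel columns grow to the right and rows downward; lengths in m; the calibration is good to about 2 mm. A picture is of the moment at which its call begins: read the wrist's pose just before it.
- finish_job(): hands the job in, once; it reports no verdict.
Trained networks look in a picture, given as the dict that the camera call returned (one of the last four; its "shot" number tells which), for a name from the list of things; names that differ only in an ending like _2 or _b are one class to them, and where a whole thing is asked for, a point or a joint stands for the part that bears it (a point fixed in the world has none). Each returns a list of dicts, best first, with "confidence" (0 to 1); they miss things now and then, are a little off and sometimes report something else, mostly with a low value. They report only what shows in the picture. A call takes as long as a camera call.
- silhouettes(picture, target): "region" (420x560 bool, what is visible of it) and "rect" ([left, top, right, bottom] in pixels, round what is visible of it).
- landmark_of(picture, target): "at" ([column, row] in pixels: a listed point, or the origin of a listed thing).
The state is a dict: "time_s": time; "joints": joint angles; "qd": joint speeds; "joint_efforts": joint torques, N m; "tool_pos": TCP position; "orientation": TCP orientation; "ft_force": force on the tool from outside, world axes, zero at the start; "ft_torque": the same for the moment, N m; "gripper_width": opening from 0.0 (shut) to 1.0 (fully open).
Only numpy, scipy, OpenCV 4.12 (cv2) and the standard library are available. Lean on these libraries where they do the work, as an engineer would, in place of code of your own. Each camera call takes 0.05 s, during which the arm holds its last target.

## Working session

There is one attempt and no reset: what is moved stays moved. The work goes in short steps, Python scripts to look and compute and a tool call to move; the robot and the scene stay as the last step left them, time stands still between calls to the robot, and variables do not carry over. Pictures are saved under pics/ and viewed, and the job is handed in when it is done.

Besides the shell and the picture viewer there is one more tool, called after "Emit:" by a JSON object that holds its "fn" and its "kwargs". apply_moves: Moves the arm, as the interface text tells. Its arguments: {"type":"object","properties":{"plan":{"type":"array","items":{"type":"object","properties":{"hand":{"type":"number"},"linear":{"type":"array","items":{"type":"number"}},"angular":{"type":"array","items":{"type":"number"}}}}},"force":{"type":"number"}},"required":["plan"]}

```bash
mkdir -p pics; ls; cat > h.py <<'E'
from rig import *
import numpy as np, cv2
def save(p,n):
    cv2.imwrite('pics/'+n+'.png', cv2.cvtColor(p['color'],cv2.COLOR_RGB2BGR))
def toworld(p,uv,z,obs=None):
    K=np.array(p['camera_matrix']); uv=np.atleast_2d(uv).astype(float); z=np.atleast_1d(z)
    c=np.c_[(uv[:,0]-K[0,2])/K[0,0]*z,(uv[:,1]-K[1,2])/K[1,1]*z,z]
    if 'rvec' in p:
        R=cv2.Rodrigues(np.array(p['rvec'],float))[0]; return (c-np.array(p['tvec']).ravel())@R
    T=np.array(p['T_tool_cam']); t=c@T[:3,:3].T+T[:3,3]
    return t@np.array(obs['orientation']).T+np.array(obs['tool_pos'])
def cloud(p,obs=None):
    z=p['z_map']; v,u=np.mgrid[:z.shape[0],:z.shape[1]]
    return toworld(p,np.c_[u.ravel(),v.ravel()],z.ravel(),obs).reshape(z.shape+(3,))
E
python3 - <<'E'
from h import *
o=get_obs(); print({k:np.round(v,3).tolist() for k,v in o.items()})
for n in ('top','scene'):
    p=read_camera(n); save(p,n+'0'); W=cloud(p)
    for t in ('jar','mouth','lid_small','lid_mid','lid_large'):
        for r in silhouettes(p,t)[:3]:
            m=r['region']&(p['z_map']>0); q=W[m]
            print(n,t,round(r['confidence'],2),np.round(r['rect']).tolist(),m.sum(),np.round(np.median(q,0),3) if len(q) else '',np.round(np.percentile(q,98,axis=0),3) if len(q) else '')
        for r in landmark_of(p,t)[:2]: print('   lm',t,round(r['confidence'],2),np.round(r['at'],1))
E
```

```text
pics
{'time_s': 0.0, 'joints': [-78.645, 19.073, -3.707, 83.705, 1.238, 77.345, -5.073], 'qd': [0.024, 0.059, -0.15, 0.1, -0.129, 0.036, 0.008], 'joint_efforts': [-0.0, -62.323, 0.024, -38.991, -0.062, 0.039, 0.0], 'tool_pos': [0.137, 0.609, 0.222], 'orientation': [[0.219, -0.0, -0.976], [0.976, -0.001, 0.219], [-0.001, -1.0, -0.0]], 'ft_force': [0.721, 0.237, 1.011], 'ft_torque': [0.02, 0.024, -0.068], 'gripper_width': 1.001}
top jar 0.76 [335.0, 203.0, 420.0, 296.0] 4459 [ 0.498 -0.171  0.013] [ 0.57  -0.113  0.079]
   lm jar 0.6 [377.4 249.4]
top mouth 0.76 [333.0, 202.0, 422.0, 295.0] 4379 [ 0.498 -0.171  0.014] [ 0.568 -0.114  0.079]
   lm mouth 0.75 [267.7 248.1]
   lm mouth 0.64 [384.  246.8]
top lid_small 0.96 [200.0, 150.0, 236.0, 183.0] 908 [0.649 0.107 0.026] [0.679 0.136 0.051]
   lm lid_small 0.72 [217.6 169.4]
   lm lid_small 0.21 [139.1 255.1]
top lid_mid 0.77 [242.0, 226.0, 291.0, 271.0] 1773 [0.508 0.021 0.026] [0.546 0.058 0.051]
   lm lid_mid 0.62 [267.9 249.1]
   lm lid_mid 0.31 [215.9 169.5]
top lid_large 0.71 [106.0, 227.0, 172.0, 287.0] 3183 [0.496 0.246 0.026] [0.546 0.299 0.051]
   lm lid_large 0.63 [142.2 255.8]
scene jar 0.81 [187.0, 140.0, 238.0, 206.0] 2190 [ 0.524 -0.162  0.031] [ 0.575 -0.111  0.08 ]
   lm jar 0.74 [211.5 170.3]
scene mouth 0.85 [191.0, 140.0, 240.0, 199.0] 2118 [ 0.523 -0.161  0.033] [ 0.574 -0.112  0.08 ]
   lm mouth 0.97 [210.4 147.8]
scene lid_small 0.63 [286.0, 248.0, 320.0, 283.0] 802 [0.661 0.111 0.027] [0.682 0.137 0.052]
   lm lid_small 0.82 [304.2 267.2]
   lm lid_small 0.38 [287. 202.]
scene lid_mid 0.79 [269.0, 180.0, 310.0, 215.0] 1196 [0.52  0.025 0.027] [0.549 0.061 0.052]
   lm lid_mid 0.78 [288.6 203.8]
scene lid_large 0.93 [366.0, 204.0, 420.0, 256.0] 2087 [0.508 0.249 0.027] [0.549 0.297 0.052]
   lm lid_large 0.6 [394.3 230.7]
```

```bash
python3 - <<'E'
from h import *
P=[]
for n in ('top','scene'):
    p=read_camera(n); save(p,n+'1'); W=cloud(p); z=W[...,2]
    def crop(c,r): return (np.hypot(W[...,0]-c[0],W[...,1]-c[1])<r)&(p['z_map']>0)
    for t,c,r in (('small',(.649,.107),.05),('mid',(.508,.021),.058),('large',(.496,.246),.07)):
        m=crop(c,r); b=W[m&(z>.045)&(z<.056)][:,:2]; f=W[m&(z>.022)&(z<.056)][:,:2]
        rr=cv2.minAreaRect(b.astype(np.float32)*1000); ce=cv2.minEnclosingCircle(f.astype(np.float32)*1000)
        ev,V=np.linalg.eigh(np.cov(b.T)); print(n,t,len(b),b.mean(0).round(4),'pca',round(np.degrees(np.arctan2(V[1,1],V[0,1]))%180,1),np.round(rr[0],1),np.round(rr[1],1),rr[2],'circ',np.round(ce[0],1),round(ce[1],1))
    m=crop((.498,-.17),.11)
    for lo,hi in ((.006,.018),(.06,.076),(.077,.085)):
        b=W[m&(z>lo)&(z<hi)][:,:2]; rr=cv2.minAreaRect(b.astype(np.float32)*1000); ev,V=np.linalg.eigh(np.cov(b.T))
        ce=cv2.minEnclosingCircle(b.astype(np.float32)*1000)
        print(n,'jar',lo,len(b),b.mean(0).round(4),np.round(rr[0],1),np.round(rr[1],1),round(rr[2],1),'pca',round(np.degrees(np.arctan2(V[1,1],V[0,1]))%180,1),np.sqrt(ev).round(4),np.round(ce[0],1),round(ce[1],1))
    if n=='top':
        c=p['color'][140:310,90:430]; cv2.imwrite('pics/topcrop.png',cv2.resize(c[...,::-1],None,fx=2.3,fy=2.3,interpolation=cv2.INTER_CUBIC))
    else:
        c=p['color'][120:300,170:440]; cv2.imwrite('pics/scenecrop.png',cv2.resize(c[...,::-1],None,fx=2.9,fy=2.9,interpolation=cv2.INTER_CUBIC))
E
```

```text
top small 176 [0.6536 0.1094] pca 72.6 [654.1 109.6] [43.3 12.2] 71.69953155517578 circ [654.2 109.7] 29.9
top mid 249 [0.5083 0.0206] pca 144.3 [508.5  20.7] [12.1 59.6] 54.40053176879883 circ [508.4  20.5] 43.8
top large 328 [0.4975 0.249 ] pca 105.8 [497.6 249.9] [12.2 75.7] 15.806097030639648 circ [498.  249.3] 54.7
top jar 0.006 2507 [ 0.4983 -0.1736] [ 499.9 -176.7] [140.1 100.9] 29.3 pca 28.6 [0.0311 0.0484] [ 499.2 -176. ] 84.6
top jar 0.06 335 [ 0.4978 -0.1726] [ 499.4 -176.4] [68.2 48.6] 31.7 pca 27.1 [0.0128 0.0235] [ 499.6 -176.3] 35.0
top jar 0.077 166 [ 0.4989 -0.1752] [ 500.1 -176.2] [42.6 43.7] 75.1 pca 138.7 [0.0143 0.0145] [ 500.  -176.6] 22.6
scene small 148 [0.6541 0.1097] pca 71.7 [653.6 109.2] [44.4 13. ] 71.09758758544922 circ [654.1 109.5] 30.9
scene mid 155 [0.509  0.0201] pca 144.4 [507.6  19.8] [15.4 59.4] 52.95664596557617 circ [507.4  20.1] 44.2
scene large 228 [0.4974 0.2495] pca 105.9 [496.7 248.6] [14.2 75.4] 16.18589210510254 circ [496.2 249.6] 54.7
scene jar 0.006 824 [ 0.5294 -0.1566] [ 498.4 -177.4] [142.8  99.7] 29.3 pca 173.1 [0.0317 0.0377] [ 498.3 -176.6] 85.2
scene jar 0.06 230 [ 0.5022 -0.1755] [ 499.2 -177.6] [68.5 48.3] 50.7 pca 30.0 [0.0127 0.0223] [ 500.  -179.8] 36.7
scene jar 0.077 108 [ 0.5024 -0.1746] [ 500.4 -176.7] [43.8 45.1] 67.9 pca 12.3 [0.0143 0.0147] [ 500.  -175.4] 24.9
```

View pics/topcrop.png

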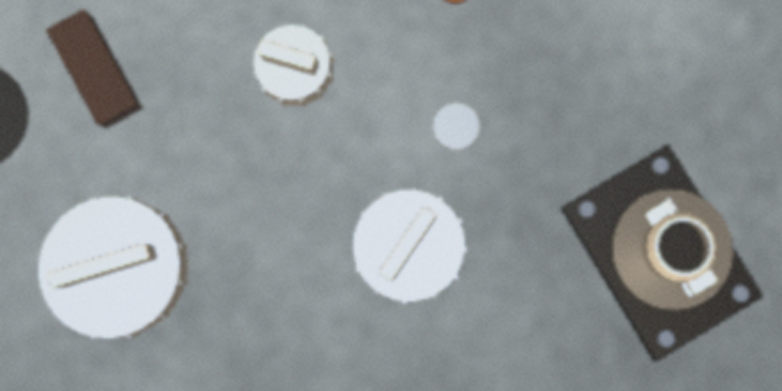

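View pics/scenecrop.png

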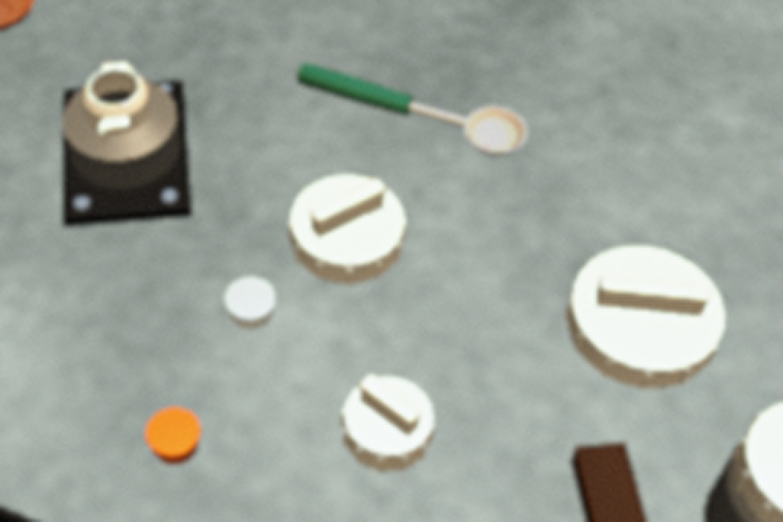

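```bash
cat >> h.py <<'E'
from scipy.spatial.transform import Rotation as Rn
def plan(tg):
    o=get_obs(); R=np.array(o['orientation']); p=np.array(o['tool_pos'])
    print('t',round(o['time_s'],2),'p',p.round(4),'yaw',round(np.degrees(np.arctan2(R[1,0],R[0,0])),2),'J',np.round(o['joints'],1),'F',np.round(o['ft_force'],2),'T',np.round(o['ft_torque'],2),'w',round(float(o['gripper_width']),3))
    for x,y,z,a in tg:
        a=np.radians(a); X=np.array([np.cos(a),np.sin(a),0]);Y=np.array([0,0,-1.]); G=np.c_[X,Y,np.cross(X,Y)]
        print((x,y,z,round(np.degrees(a),1)),'lin',((R.T@(np.array([x,y,z])-p))*100).round(2).tolist(),'ang',Rn.from_matrix(R.T@G).as_rotvec().round(3).tolist())
E
python3 -c "
from h import *
plan([(.38,.33,.22,65),(.508,.0205,.14,54.4)])"
```

```text
t 1.2 p [0.1369 0.6098 0.2226] yaw 77.35 J [-78.6  19.   -3.7  83.7   1.2  77.3  -5.1] F [-0.58  0.01 -0.22] T [ 0.03 -0.01  0.02] w 1.001
(0.38, 0.33, 0.22, np.float64(65.0)) lin [-21.98, 0.25, -29.85] ang [-0.0, 0.216, 0.0]
(0.508, 0.0205, 0.14, np.float64(54.4)) lin [-49.38, 8.25, -49.12] ang [-0.0, 0.401, 0.0]
```

Emit:
{"fn": "apply_moves", "kwargs": {"plan": [{"hand": 1,"linear": [-5.5,0,-7.5],"angular": [0,0.05,0]},{"hand": 1,"linear": [-9,0.1,-12],"angular": [0,0.1,0]},{"hand": 1,"linear": [-12,0.1,-16.5],"angular": [0,0.13,0]},{"hand": 1,"linear": [-15.5,0.1,-21],"angular": [0,0.16,0]},{"hand": 1,"linear": [-19,0.2,-25.5],"angular": [0,0.2,0]},{"hand": 1,"linear": [-22,0.3,-30],"angular": [0,0.22,0]},{"hand": 1,"linear": [-26.5,1,-33],"angular": [0,0.25,0]},{"hand": 1,"linear": [-31,2,-36],"angular": [0,0.28,0]},{"hand": 1,"linear": [-36,3.5,-39.5],"angular": [0,0.32,0]},{"hand": 1,"linear": [-41,5,-43],"angular": [0,0.35,0]},{"hand": 1,"linear": [-45,6.5,-46],"angular": [0,0.38,0]},{"hand": 0.2,"linear": [-49.4,8.2,-49.1],"angular": [0,0.4,0]},{"hand": 0.2,"linear": [-49.4,8.2,-49.1],"angular": [0,0.4,0]},{"hand": 0.2,"linear": [-49.4,8.2,-49.1],"angular": [0,0.4,0]}]}}

```text
time_s: 2.95
tool_pos: [0.5077, 0.0207, 0.1406]
orientation: [[0.582, -0.0, -0.813], [0.813, 0.0, 0.582], [0.0, -1.0, 0.0]]
ft_force: [0.6, 0.4, -0.3]
gripper_width: 0.745
```

```bash
python3 - <<'E'
from h import *
o=get_obs(); p=read_camera('wrist'); save(p,'w1'); W=cloud(p,o); z=W[...,2]
m=(np.hypot(W[...,0]-.508,W[...,1]-.0205)<.055)&(p['z_map']>0)
b=W[m&(z>.044)&(z<.056)][:,:2]; f=W[m&(z>.02)&(z<.033)]
rr=cv2.minAreaRect(b.astype(np.float32)*1000); ce=cv2.minEnclosingCircle(f[:,:2].astype(np.float32)*1000)
print(len(b),b.mean(0),rr,ce,np.median(f[:,2]),np.median(W[m&(z>.044)][:,2]))
plan([(.508,.0205,.029,54.4)])
E
```

```text
953 [0.50568985 0.02189775] ((506.4576110839844, 21.346487045288086), (11.381828308105469, 58.97041320800781), 54.429927825927734) ((506.81524658203125, 20.91307830810547), 44.464508056640625) 0.02693526236287136 0.2479428017932982
t 3.0 p [0.5077 0.0213 0.1407] yaw 54.5 J [-35.    8.1  29.8 108.6  -4.5  64.4  51.1] F [-0.37 -0.86  0.98] T [-0.03  0.02 -0.07] w 0.7
(0.508, 0.0205, 0.029, np.float64(54.4)) lin [-0.06, 11.17, -0.07] ang [-0.0, 0.002, 0.001]
```

View pics/w1.png

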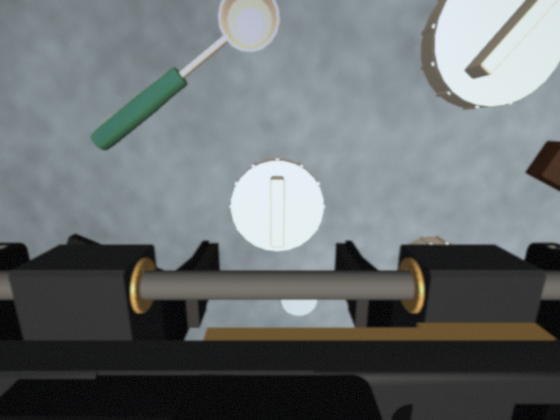

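Emit:
{"fn": "apply_moves", "kwargs": {"force": 25, "plan": [{"hand": 0.2,"linear": [-0.03,4,0],"angular": [0,0,0]},{"hand": 0.2,"linear": [-0.03,7.5,0],"angular": [0,0,0]},{"hand": 0.2,"linear": [-0.03,10,0],"angular": [0,0,0]},{"hand": 0.2,"linear": [-0.03,11.1,0],"angular": [0,0,0]},{"hand": 0.2,"linear": [-0.03,11.1,0],"angular": [0,0,0]},{"hand": -0.3,"linear": [-0.03,11.1,0],"angular": [0,0,0]},{"hand": -1,"linear": [-0.03,11.1,0],"angular": [0,0,0]},{"hand": -1,"linear": [-0.03,11.1,0],"angular": [0,0,0]},{"hand": -1,"linear": [-0.03,11.1,0],"angular": [0,0,0]},{"hand": -1,"linear": [-0.03,11.1,0],"angular": [0,0,0]},{"hand": -1,"linear": [-0.03,11.1,0],"angular": [0,0,0]},{"hand": -1,"linear": [-0.03,11.1,0],"angular": [0,0,0]}]}}

```text
time_s: 4.5
tool_pos: [0.5076, 0.0201, 0.0296]
orientation: [[0.582, 0.0, -0.813], [0.813, 0.0, 0.582], [0.0, -1.0, 0.0]]
ft_force: [-0.1, 0.4, 2.5]
gripper_width: 0.131
```

```bash
python3 - <<'E'
from h import *
plan([(.5075,.0206,.16,54.4),(.5,-.1765,.16,14.5)])
E
```

```text
t 4.5 p [0.5076 0.0201 0.0296] yaw 54.43 J [-32.5  17.4  28.5 114.1 -10.6  51.   56. ] F [-0.13  0.45  2.5 ] T [-0.03  0.13  0.01] w 0.131
(0.5075, 0.0206, 0.16, np.float64(54.4)) lin [0.03, -13.04, 0.04] ang [-0.0, 0.0, 0.0]
(0.5, -0.1765, 0.16, np.float64(14.5)) lin [-16.44, -13.04, -10.82] ang [-0.0, 0.697, 0.0]
```

Emit:
{"fn": "apply_moves", "kwargs": {"plan": [{"hand": -1,"linear": [0,-4,0],"angular": [0,0,0]},{"hand": -1,"linear": [0,-9,0],"angular": [0,0,0]},{"hand": -1,"linear": [0,-13,0],"angular": [0,0,0]},{"hand": -1,"linear": [-3.3,-13,-2.2],"angular": [0,0.14,0]},{"hand": -1,"linear": [-6.6,-13,-4.3],"angular": [0,0.28,0]},{"hand": -1,"linear": [-9.9,-13,-6.5],"angular": [0,0.42,0]},{"hand": -1,"linear": [-13.2,-13,-8.7],"angular": [0,0.56,0]},{"hand": -1,"linear": [-16.4,-13,-10.8],"angular": [0,0.697,0]},{"hand": -1,"linear": [-16.4,-13,-10.8],"angular": [0,0.697,0]},{"hand": -1,"linear": [-16.4,-13,-10.8],"angular": [0,0.697,0]}]}}

```text
time_s: 5.75
tool_pos: [0.5, -0.1755, 0.1592]
orientation: [[0.968, -0.001, -0.252], [0.252, 0.0, 0.968], [-0.0, -1.0, 0.001]]
ft_force: [-0.3, 0.3, -0.0]
gripper_width: 0.136
```

```bash
python3 - <<'E'
from h import *
o=get_obs(); R=np.array(o['orientation']); tp=np.array(o['tool_pos'])
for n in ('wrist','top','scene'):
    p=read_camera(n); save(p,n+'_held'); 
    W=cloud(p,o); L=(W-tp)@R   # tool coords
    for r in silhouettes(p,'lid_mid')[:2]:
        print(n,r['confidence'],np.round(r['rect']))
    m=(p['z_map']>0)&(np.hypot(L[...,0],L[...,2])<.055)&(L[...,1]>-.004)&(L[...,1]<.012)
    q=L[m]
    if len(q)>20:
        ce=cv2.minEnclosingCircle(q[:,[0,2]].astype(np.float32)*1000)
        print(n,len(q),'tool-frame disc x,z mm',np.round(ce[0],1),round(ce[1],1),'depth med',np.median(q[:,1]).round(4), 'plane', np.linalg.lstsq(np.c_[q[:,[0,2]],np.ones(len(q))],q[:,1],rcond=None)[0].round(4))
plan([(.4997,-.1765,.09,14.5)])
E
```

```text
wrist 0.6 [204. 171. 352. 325.]
wrist 6757 tool-frame disc x,z mm [-0.5  2.3] 43.8 depth med 0.0028 plane [-0.0008  0.0304  0.0022]
top 0.6 [365. 222. 401. 275.]
top 743 tool-frame disc x,z mm [ 1.5 20.3] 38.8 depth med 0.0038 plane [0.0074 0.0357 0.0031]
scene 0.74 [183. 111. 226. 147.]
scene 638 tool-frame disc x,z mm [0.5 0.9] 45.0 depth med 0.0027 plane [0.0495 0.0188 0.0024]
t 6.05 p [ 0.5002 -0.1754  0.1595] yaw 14.58 J [-23.5  11.2  42.7 104.8  -8.2  67.2  36.4] F [-0.06  0.44 -0.16] T [-0.06  0.02  0.01] w 0.136
(0.4997, -0.1765, 0.09, np.float64(14.5)) lin [-0.08, 6.95, -0.09] ang [-0.0, 0.001, 0.0]
```

View pics/wrist_held.png

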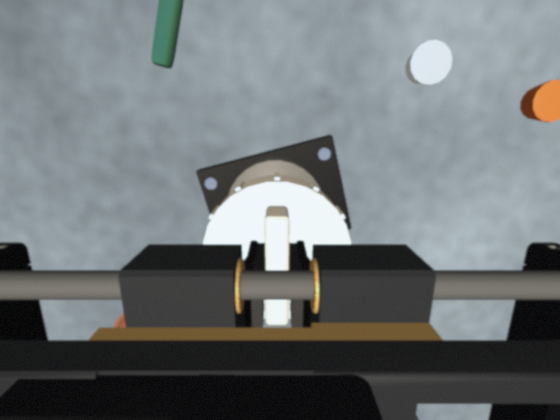

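View pics/scene_held.png

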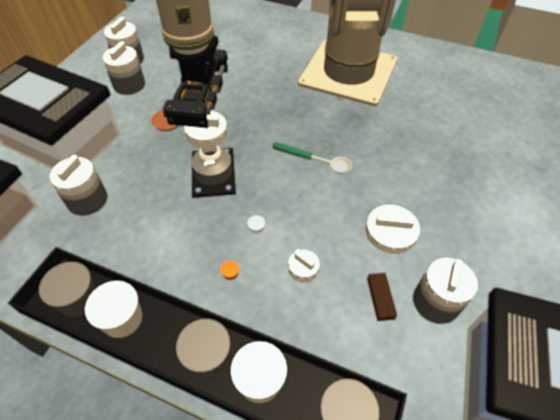

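Emit:
{"fn": "apply_moves", "kwargs": {"plan": [{"hand": -1,"linear": [-0.07,2,-0.2],"angular": [0,0,0]},{"hand": -1,"linear": [-0.07,3.5,-0.2],"angular": [0,0,0]},{"hand": -1,"linear": [-0.07,4.5,-0.2],"angular": [0,0,0]},{"hand": -1,"linear": [-0.07,5.2,-0.2],"angular": [0,0,0]},{"hand": -1,"linear": [-0.07,5.2,-0.2],"angular": [0,0,0]}]}}

```text
time_s: 6.68
tool_pos: [0.4997, -0.1782, 0.1072]
orientation: [[0.968, -0.001, -0.25], [0.25, 0.0, 0.968], [-0.001, -1.0, 0.0]]
ft_force: [-0.4, -0.7, -1.1]
gripper_width: 0.135
```

```bash
python3 - <<'E'
from h import *
plan([(.5,-.1775,.0885,14.5)])
E
```

```text
t 6.67 p [ 0.4997 -0.1782  0.1072] yaw 14.5 J [-21.8  15.2  41.9 107.8 -11.5  61.2  39.2] F [-0.36 -0.7  -1.1 ] T [-0.03  0.06 -0.02] w 0.135
(0.5, -0.1775, 0.0885, np.float64(14.5)) lin [0.05, 1.87, 0.06] ang [-0.0, -0.0, -0.001]
```

Emit:
{"fn": "apply_moves", "kwargs": {"plan": [{"hand": -1,"linear": [0,0.4,0],"angular": [0,0,0]},{"hand": -1,"linear": [0,0.8,0],"angular": [0,0,0]},{"hand": -1,"linear": [0,1.2,0],"angular": [0,0,0]},{"hand": -1,"linear": [0,1.6,0],"angular": [0,0,0]},{"hand": -1,"linear": [0,1.8,0],"angular": [0,0,0]},{"hand": -1,"linear": [0,1.8,0],"angular": [0,0,0]}]}}

```text
time_s: 7.42
tool_pos: [0.4998, -0.1783, 0.0894]
orientation: [[0.968, -0.0, -0.25], [0.25, 0.0, 0.968], [-0.0, -1.0, 0.0]]
ft_force: [0.4, 0.3, -0.5]
gripper_width: 0.133
```

```bash
python3 - <<'E'
from h import *
plan([(.5,-.1775,.0876,14.5)])
o=get_obs(); p=read_camera('scene'); W=cloud(p); tp=np.array(o['tool_pos']);R=np.array(o['orientation']);L=(W-tp)@R
c=p['color'][70:220,140:290]; cv2.imwrite('pics/sc2.png',cv2.resize(c[...,::-1],None,fx=4,fy=4,interpolation=cv2.INTER_CUBIC))
m=(p['z_map']>0)&(np.hypot(L[...,0],L[...,2])<.055)&(L[...,1]>-.006)&(L[...,1]<.012)
print(m.sum(), np.median(W[m],0))
E
```

```text
t 7.42 p [ 0.4998 -0.1783  0.0894] yaw 14.49 J [-21.1  16.7  41.4 108.8 -12.8  59.2  40.2] F [ 0.42  0.27 -0.49] T [-0.1   0.03 -0.02] w 0.133
(0.5, -0.1775, 0.0876, np.float64(14.5)) lin [0.04, 0.18, 0.07] ang [-0.0, -0.0, -0.0]
511 [ 0.51816671 -0.15960744  0.08641616]
```

View pics/sc2.png

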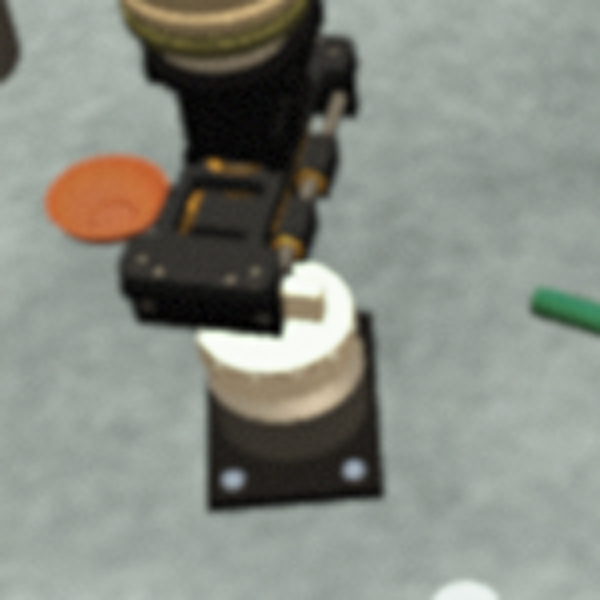

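Emit:
{"fn": "apply_moves", "kwargs": {"plan": [{"hand": -1,"linear": [0.02,0.08,0.05],"angular": [0,0,0]},{"hand": -1,"linear": [0.02,0.16,0.05],"angular": [0,0,0]},{"hand": -1,"linear": [0.02,0.18,0.05],"angular": [0,0,0]},{"hand": -1,"linear": [0.02,0.18,0.05],"angular": [0,0,0]}]}}

```text
time_s: 7.98
tool_pos: [0.4999, -0.1777, 0.0877]
orientation: [[0.968, -0.0, -0.25], [0.25, 0.0, 0.968], [0.0, -1.0, 0.0]]
ft_force: [0.8, -0.3, -0.4]
gripper_width: 0.135
```

```bash
python3 - <<'E'
from h import *
plan([(.5,-.1775,.0876,-60.5)])
E
```

```text
t 7.97 p [ 0.4999 -0.1777  0.0877] yaw 14.49 J [-21.1  16.8  41.3 108.8 -12.9  59.   40.2] F [ 0.84 -0.35 -0.4 ] T [-0.15  0.01 -0.02] w 0.135
(0.5, -0.1775, 0.0876, np.float64(-60.5)) lin [0.01, 0.01, 0.02] ang [-0.0, 1.309, -0.0]
```

Emit:
{"fn": "apply_moves", "kwargs": {"plan": [{"hand": -1,"linear": [0,0,0],"angular": [0,0.1,0]},{"hand": -1,"linear": [0,0,0],"angular": [0,0.2,0]},{"hand": -1,"linear": [0,0,0],"angular": [0,0.3,0]},{"hand": -1,"linear": [0,0,0],"angular": [0,0.4,0]},{"hand": -1,"linear": [0,0,0],"angular": [0,0.5,0]},{"hand": -1,"linear": [0,0,0],"angular": [0,0.6,0]},{"hand": -1,"linear": [0,0,0],"angular": [0,0.7,0]},{"hand": -1,"linear": [0,0,0],"angular": [0,0.8,0]},{"hand": -1,"linear": [0,0,0],"angular": [0,0.8,0]}]}}

```text
time_s: 9.1
tool_pos: [0.5, -0.1777, 0.0877]
orientation: [[0.854, -0.0, 0.52], [-0.52, -0.0, 0.854], [0.0, -1.0, -0.0]]
ft_force: [0.5, 0.6, -1.0]
gripper_width: 0.133
```

```bash
python3 - <<'E'
from h import *
plan([(.5,-.1775,.0876,-60.5)])
E
```

```text
t 9.1 p [ 0.5    -0.1777  0.0877] yaw -31.3 J [-28.   19.   50.  109.1 -16.8  59.5  -2.2] F [ 0.45  0.58 -1.04] T [-0.15  0.12 -0.02] w 0.133
(0.5, -0.1775, 0.0876, np.float64(-60.5)) lin [-0.01, 0.01, 0.02] ang [0.0, 0.51, 0.0]
```

Emit:
{"fn": "apply_moves", "kwargs": {"plan": [{"hand": -1,"linear": [0,0,0],"angular": [0,0.1,0]},{"hand": -1,"linear": [0,0,0],"angular": [0,0.2,0]},{"hand": -1,"linear": [0,0,0],"angular": [0,0.3,0]},{"hand": -1,"linear": [0,0,0],"angular": [0,0.4,0]},{"hand": -1,"linear": [0,0,0],"angular": [0,0.48,0]},{"hand": -1,"linear": [0,0,0],"angular": [0,0.52,0]},{"hand": -1,"linear": [0,0,0],"angular": [0,0.52,0]}]}}

```text
time_s: 9.98
tool_pos: [0.4999, -0.1773, 0.0876]
orientation: [[0.485, -0.0, 0.875], [-0.875, 0.001, 0.485], [-0.001, -1.0, -0.0]]
ft_force: [-0.5, 1.9, -0.1]
gripper_width: 0.136
```

```bash
python3 - <<'E'
from h import *
plan([(.5,-.1775,.0876,-60.5)])
E
```

```text
t 9.97 p [ 0.4999 -0.1773  0.0876] yaw -61.01 J [-32.7  21.2  56.2 109.3 -20.3  60.2 -28.9] F [-0.52  1.92 -0.11] T [0.46 0.31 0.05] w 0.136
(0.5, -0.1775, 0.0876, np.float64(-60.5)) lin [0.03, 0.0, 0.0] ang [0.0, -0.009, -0.001]
```

Emit:
{"fn": "apply_moves", "kwargs": {"plan": [{"hand": -1,"linear": [0,0,0],"angular": [0,0.05,0]},{"hand": -1,"linear": [0,0,0],"angular": [0,0.09,0]},{"hand": -1,"linear": [0,0,0],"angular": [0,0.12,0]},{"hand": -1,"linear": [0,0,0],"angular": [0,0.12,0]}]}}

```text
time_s: 10.48
tool_pos: [0.4997, -0.1767, 0.0876]
orientation: [[0.378, -0.001, 0.926], [-0.926, 0.001, 0.378], [-0.002, -1.0, -0.001]]
ft_force: [-3.3, 3.9, 3.6]
gripper_width: 0.146
```

```bash
python3 - <<'E'
from h import *
plan([(.5,-.1775,.0876,-60.5)])
p=read_camera('top'); W=cloud(p); z=W[...,2]
m=(np.hypot(W[...,0]-.5,W[...,1]+.1765)<.055)&(p['z_map']>0)&(z>.1)&(z<.112)
print(m.sum())
c=p['color'][190:310,310:440]; cv2.imwrite('pics/top3.png',cv2.resize(c[...,::-1],None,fx=4.5,fy=4.5,interpolation=cv2.INTER_CUBIC))
E
```

```text
t 10.47 p [ 0.4997 -0.1767  0.0876] yaw -67.81 J [-33.8  21.9  57.7 109.3 -21.3  60.4 -34.9] F [-3.29  3.9   3.59] T [0.96 0.85 0.64] w 0.146
(0.5, -0.1775, 0.0876, np.float64(-60.5)) lin [0.08, 0.0, 0.0] ang [0.0, -0.128, -0.002]
0
```

View pics/top3.png

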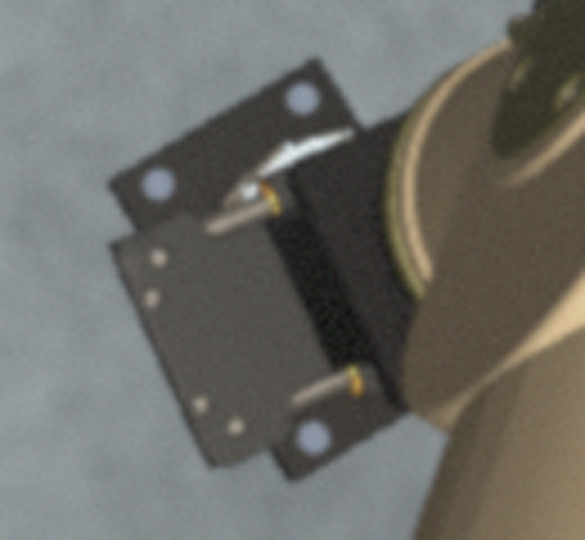

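Emit:
{"fn": "apply_moves", "kwargs": {"plan": [{"hand": -1,"linear": [0,0,0],"angular": [0,-0.05,0]},{"hand": -1,"linear": [0,0,0],"angular": [0,-0.05,0]},{"hand": -0.4,"linear": [0,0,0],"angular": [0,-0.05,0]},{"hand": 0.2,"linear": [0,0,0],"angular": [0,-0.05,0]},{"hand": 0.2,"linear": [0,0,0],"angular": [0,-0.05,0]},{"hand": 0.2,"linear": [0,0,0],"angular": [0,-0.05,0]},{"hand": 0.2,"linear": [0,-1,0],"angular": [0,-0.05,0]},{"hand": 0.2,"linear": [0,-4,0],"angular": [0,-0.05,0]},{"hand": 0.2,"linear": [0,-9,0],"angular": [0,-0.05,0]},{"hand": 0.2,"linear": [0,-13,0],"angular": [0,-0.05,0]},{"hand": 0.2,"linear": [0,-13,-3],"angular": [0,-0.05,0]},{"hand": 0.2,"linear": [0,-13,-3],"angular": [0,-0.05,0]}]}}

```text
time_s: 12.02
tool_pos: [0.471, -0.1902, 0.2185]
orientation: [[0.418, 0.002, 0.908], [-0.908, 0.002, 0.418], [-0.001, -1.0, 0.002]]
ft_force: [1.5, 0.3, -0.5]
gripper_width: 0.601
```

```bash
python3 - <<'E'
from h import *
plan([(.5,-.02,.25,-60.5)])
for n in ('wrist','scene'):
    o=get_obs();p=read_camera(n); save(p,n+'_rel'); W=cloud(p,o); z=W[...,2]
    m=(np.hypot(W[...,0]-.5,W[...,1]+.1765)<.055)&(p['z_map']>0)
    b=W[m&(z>.101)&(z<.114)][:,:2]; f=W[m&(z>.078)&(z<.09)]
    if len(b)>20: print(n,cv2.minAreaRect(b.astype(np.float32)*1000),len(b))
    if len(f)>20: print(cv2.minEnclosingCircle(f[:,:2].astype(np.float32)*1000),np.median(f[:,2]),len(f),np.linalg.lstsq(np.c_[f[:,:2],np.ones(len(f))],f[:,2],rcond=None)[0])
E
```

```text
t 12.03 p [ 0.471  -0.1902  0.2185] yaw -65.28 J [-44.3   5.4  65.8 104.   -5.3  73.8 -42.4] F [ 1.53  0.33 -0.5 ] T [-0.1   0.11  0.  ] w 0.601
(0.5, -0.02, 0.25, np.float64(-60.5)) lin [-14.25, -3.11, 9.76] ang [-0.002, -0.083, -0.001]
wrist ((499.7634582519531, -175.828857421875), (59.908973693847656, 11.989583015441895), 28.303783416748047) 910
((499.94232177734375, -175.8546600341797), 44.411319732666016) 0.08477458638989818 5375 [-6.67977643e-05  8.57427092e-05  8.47793844e-02]
scene ((501.7889404296875, -176.6815948486328), (58.708526611328125, 11.39461898803711), 28.27595329284668) 120
((501.12908935546875, -177.69358825683594), 44.84873962402344) 0.08500233262072075 795 [-0.01804219 -0.01103911  0.09193787]
```

View pics/wrist_rel.png

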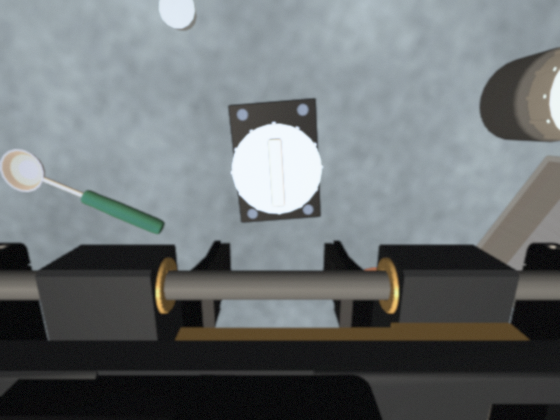

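The wrist picture shows the lid seated on the jar at about (277, 168). Its bar is parallel to the long side of the holder, and the gripper is clear.

```bash
python3 - <<'E'
from h import *
p=read_camera('scene'); W=cloud(p); z=W[...,2]
for c,r in (((.654,.1095),.028),((.4975,.2495),.052)):
    m=(np.hypot(W[...,0]-c[0],W[...,1]-c[1])<r)&(p['z_map']>0)&(z>.02)&(z<.033); q=W[m]
    print(np.median(q[:,2]),np.linalg.lstsq(np.c_[q[:,:2],np.ones(len(q))],q[:,2],rcond=None)[0][:2])
finish_job()
E
```

```text
0.026910293363136058 [-0.01935451 -0.00086851]
0.027208777678778967 [-0.00748559  0.00030685]
the job is handed in; nothing more can be done
```

View pics/scene_rel.png

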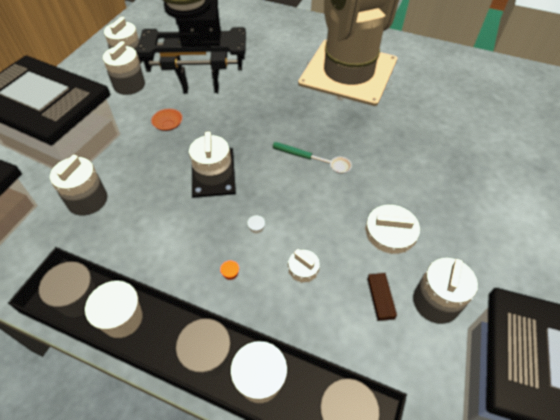

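The middle lid is on the jar and twisted home, and I handed the job in at about 12 s; no verdict is reported. I pinched the lid by its bar, set it over the neck about 75° counterclockwise of the ears, and turned it clockwise until the stops resisted (0.64 N m). Then I let go and moved the arm clear.

**Middle lid:** the bar lies at 28.3° against 29.5° for the ears. The lid is within about 2 mm of the jar's axis, its origin about 59 mm up, with no tilt in the wrist view.

**Other lids:** the last scene picture (lids at about (304, 265) and (393, 228)) shows the small and large lids flat where they were. Their top faces measured about 27 mm up, which matches lids sitting on the counter.

**Disagreements:** the scene camera put the middle lid about 2 mm to one side of the wrist camera's reading and showed about 1° of tilt. Both are within calibration error. Also, the "mouth" landmark in the first top picture landed on the middle lid, so I took the jar's position from depth data instead.

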